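# Set the vibrating table to speed five and start it

### The arm

A 6-joint arm with a two-finger parallel gripper is mounted at the origin on the work surface; the furniture and walls round the work are solid. World frame = base frame: x ahead of the robot, y to its left, z up, the work surface at z = 0. Lengths are in m, angles in degrees, forces in N, time in s.
With the tool pointing down it reaches from about 0.25 to 0.725 m from the base axis. Payload 9.7 kg.
Tool frame: the origin (TCP) lies midway between the tips of the shut fingers; the grasp point (between the pads) lies bot.hold_point_z behind it (bot.hold_point_z is the distance from the TCP to the grasp point, in m); z points along the fingers, y is the line along which they close (so a half turn about z gives the same grasp; the last joint's range is limited). The gripper opens to 85 mm and grips with 20 to 120 N. Pads are 22 mm wide; open, the fingers measure 114 mm over their backs; the gripper's body (76 mm by 85 mm) begins 54 mm behind the grasp point. The pads swing forward as they close: fully open they stand 13 mm farther back than shut.
Start: joints at [76.375, 4.979, 10.078, 95.1, 0, 90], TCP at [0.13, 0.535, 0.231] pointing down, gripper open.
Joint ranges: [-179.16, 179.16], [-48.56, 103.87], [-65.8, 70.77], [-126.05, 130.52], [-82.76, 87.17], [-180, 180]. Speed limits (degrees/s): [127.2, 127.2, 147.25, 180, 180, 180].

### API

Orientations are given as [roll, pitch, yaw] about the fixed x, y, z axes, in that order (R = Rz(yaw) Ry(pitch) Rx(roll)).
In Python, from workcell import bot, camera, camera_model, ticket gives the robot as it stands.
- The arm moves only by the tool send_rows, never from a script. Its argument "targets" is text: rows parted by semicolons, each of 5 numbers parted by spaces: the shift along the tool's x, y, z in mm, then the turn about the tool's z in degrees, then the closure in counts, from 0 (fully open) to 255 (shut). A call has 1 to 20 rows; each row is the pose to reach, as a shift and turn from the pose commanded when the call began, along the tool's axes at that moment; what a row does not reach only later rows make up. A row lasts 1/8 s, in which the tool goes at most 62.5 mm and 10.7 degrees, less where a joint would pass 70% of its speed; a pose out of reach is approached as far as the arm can. A call with a gripper value outside its range is refused whole. The fingers move at their own pace and stop on an object; "newtons" is the grip in N (left out, the last holds). Time passes only in rows, so rows that repeat a pose let the fingers close. It gives the time, the measured TCP pose, the force, the opening and the grip force at its end, in the units of the state.
- bot.get_obs(): the state, without advancing time (a new reading comes with each control period).
- camera(name): name is "scene" or "top"; returns the picture (420x560x3 uint8, blue, green, red); there is no depth.
- camera_model(name): a dict with "K" (3x3 intrinsics, pixels), "dist_coeffs" ([k1, k2, p1, p2, k3] as OpenCV has them; the pictures are not rectified), "pose" (4x4, takes a point from camera to world coordinates). Camera axes: x right, y down, z forward; pixel columns grow to the right and rows downward; lengths in m; the calibration is good to about 2 mm. A picture is of the moment at which its call begins. camera_model takes no time and is no camera call.
- ticket.job_done(): hands the job in; it is judged then, once.
The state is a dict: "time": time; "q": joint angles; "qd": joint speeds; "joint_efforts": joint torques, N m; "ee_pos": TCP position; "tcp_rot": TCP orientation; "wrist_force": force on the tool from outside, world axes, zero at the start; "torque": the same for the moment, N m; "opening": finger opening in m; "grasp_force": force on a finger pad.
Only numpy, scipy, OpenCV 4.12 (cv2) and the standard library are available. Lean on these libraries where they do the work, as an engineer would, in place of code of your own. Each camera call takes 0.05 s, during which the arm holds its last target. There are 200 camera calls.

### The job

Set the vibrating table's speed: with a fingertip push the long pointer of the speed selector clockwise, counting the clicks, until it rests in position five (counting the anticlockwise end as zero), never going past five. Then press the start button beside it fully down with a fingertip and let it come up again. Do not pinch the selector, do not press start early, and leave the timer knob, the book mould on the plate and everything else where they are.

Things in the scene. Friction and masses are not known exactly. Their poses are not given: they have to be found in the camera images.
- vibrator: vibrating table, a fixed grey unit: a control deck (165 mm in x, 350 mm in y, aluminium top 50 mm above the worktop) and behind it, from 85 mm beyond the selector's axis, a steel plate carrying the book mould. Origin: on the worktop under the selector's vertical axis. Its x points from the operator to the plate, y left, z up. Place and yaw differ each time
- selector (a joint): angle of the speed selector in the middle of the deck, rad: 0 in position zero (pointer to the unit's +y, left), growing clockwise seen from above. One click is 0.5236 rad (30 degrees): positions zero to six are 0, 0.524, 1.047, 1.571 (pointer straight towards the plate), 2.094, 2.618 (five), 3.142; stops just beyond zero and six. It starts in zero, one or two
- dial (a point): point on the deck's top under the selector, on its axis, 50 mm above the worktop. Seven raised black strokes on the deck, beginning 56 mm from it, mark the positions, each longer than the last. A spring click stop pulls the selector into the nearest position: about half-way between two clicks it jumps on by itself. Pushing the pointer 40 mm from the axis takes about 1 to 3 N
- selector_tip (a point): outer end of the selector's pointer, 52 mm from the axis, 69 mm above the worktop. The pointer is a black upright wing from the axis to this point, on one side of the axis only, 17 mm thick (10 mm at its end and top edge), underside 56 mm, top 82 mm above the worktop. Under it a round skirt of 25 mm radius, top 56 to 58 mm up; at its inner end a hub of 14 mm radius
- start_top (a point): centre of the top of the start button, a round black push button of 30 mm diameter in a dark steel housing on the right part of the deck, 25 mm nearer than the selector's axis and 115 mm to its right (unit frame x -25, y -115 mm). Up, its top is 72 mm above the worktop. It is pressed straight down
- start (a joint): travel of the start button, m: 0 up, 0.006 fully down (a spring of 5 N brings it back)
- timer_mark (a point): white line on the rim of the timer, a plain round knob of 38 mm diameter and 20 mm height without a pointer, on the left part of the deck (axis at unit frame x -20, y +125 mm). Not to be turned
- book: closed white book-shaped mould, 127 x 161 x 45 mm, loose on the plate; origin at the centre of its underside, 54 mm above the worktop, about 170 mm beyond the selector's axis. To be left alone
- nozzle: white conical piping nozzle, 34 mm wide and 38 mm high, loose on the right far corner of the deck (unit frame about x 45, y -145 mm); origin at its underside. To be left alone
- colour_pot: small pot with a black screw lid, 44 mm wide and 62 mm high, loose on the low left shoulder of the unit beside the plate (unit frame about x 170, y 145 mm); origin at its underside. To be left alone
- bowl: steel mixing bowl, 148 mm wide and 56 mm high, loose on the worktop at the left. To be left alone
- tape: roll of tape, 100 mm wide and 25 mm high, loose on the worktop at the right. To be left alone
- fork: dipping fork with a wooden handle, 195 mm long, loose on the worktop at the right. To be left alone

How it is judged:
By the outcome, as a careful person would: the job done as asked, in the order asked, and still so for the second after the job is handed in, with the robot touching nothing.
It also fails if it takes over 48 s, if anything falls off the work surface, if the arm or the gripper's body presses on something with over 40 N, if the wrist force passes 120 N, or if a joint passes its speed limit or range.

## Working session

There is one attempt and no reset: what is moved stays moved. The work goes in short steps, Python scripts to look and compute and a tool call to move; the robot and the scene stay as the last step left them, time stands still between calls to the robot, and variables do not carry over. Pictures are saved under pics/ and viewed, at most 10 in all, crops included, and the job is handed in when it is done.

Besides the shell and the picture viewer there is one more tool, called after "Emit:" by a JSON object that holds its "name" and its "arguments". send_rows: Moves the arm, as the interface text tells. Its arguments: {"type":"object","properties":{"targets":{"type":"string"},"newtons":{"type":"number"}},"required":["targets"]}

```bash
mkdir -p pics; ls; python3 - <<'E'
from workcell import bot,camera,camera_model
import cv2
for n in("scene","top"):
    cv2.imwrite(f"pics/{n}0.png",camera(n)); m=camera_model(n); print(n,m["K"],m["dist_coeffs"],m["pose"])
print(bot.get_obs(),bot.hold_point_z)
E
```

```text
pics
scene [[402.32998914   0.         275.28026212]
 [  0.         402.32998914 213.55465728]
 [  0.           0.           1.        ]] [-0.09386032  0.          0.          0.          0.        ] [[ 0.63595611 -0.53286992  0.55821991 -0.10408212]
 [-0.77171178 -0.44338487  0.45592849 -0.53609901]
 [ 0.00455569 -0.72073539 -0.69319531  0.92290114]
 [ 0.          0.          0.          1.        ]]
top [[419.8180442    0.         273.16200565]
 [  0.         419.8180442  215.71893432]
 [  0.           0.           1.        ]] [-0.11878835  0.          0.          0.          0.        ] [[ 0.01092481 -0.99829637  0.0573149   0.4732605 ]
 [-0.99990537 -0.01138571 -0.00772128  0.01355392]
 [ 0.0083607  -0.05722513 -0.99832629  1.58421957]
 [ 0.          0.          0.          1.        ]]
{'time': 0.1, 'q': array([ 7.63786155e+01,  5.00713286e+00,  1.00381889e+01,  9.50992865e+01,
       -6.96323175e-04,  9.00010552e+01]), 'qd': array([ 0.02672491, -0.03243672,  0.18918019,  0.0755616 ,  0.03886689,
       -0.04005613]), 'joint_efforts': array([ 7.54928169e-05, -5.21562481e+01,  4.65652514e+01,  1.59019599e-02,
        2.78000266e-05,  1.74863311e-05]), 'ee_pos': array([0.12948168, 0.53432573, 0.23065458]), 'tcp_rot': array([-1.79931770e+02,  6.97579232e-04,  1.66377561e+02]), 'wrist_force': array([-0.44050334,  0.25623713, -1.00987414]), 'torque': array([ 0.00716816, -0.01994882,  0.02964243]), 'grasp_force': 0.0, 'opening': 0.08541508914219349} 0.0187
```

```bash
python3 - <<'E'
import cv2
a=cv2.imread("pics/top0.png");b=cv2.imread("pics/scene0.png")
cv2.imwrite("pics/t1.png",cv2.resize(a,(800,600)))
cv2.imwrite("pics/s1.png",cv2.resize(b,(800,600)))
E
```

```text
(no output)
```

View pics/t1.png

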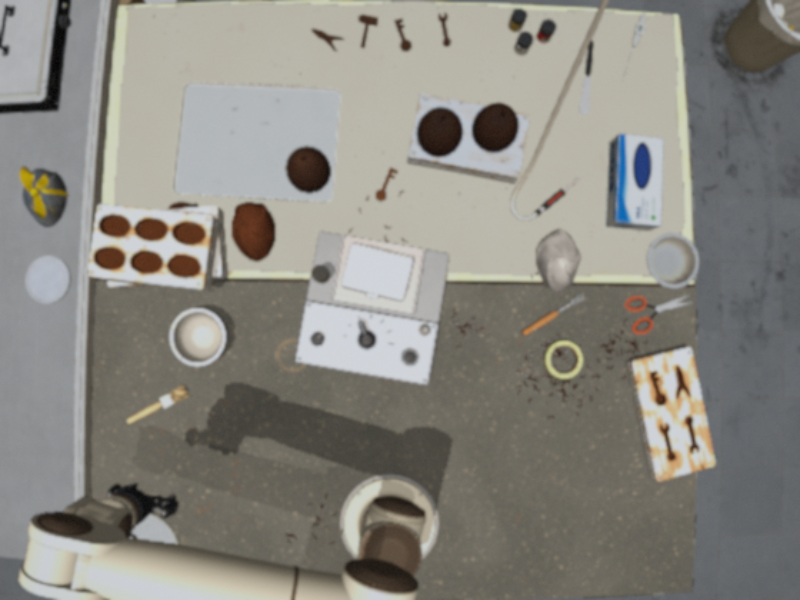

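View pics/s1.png

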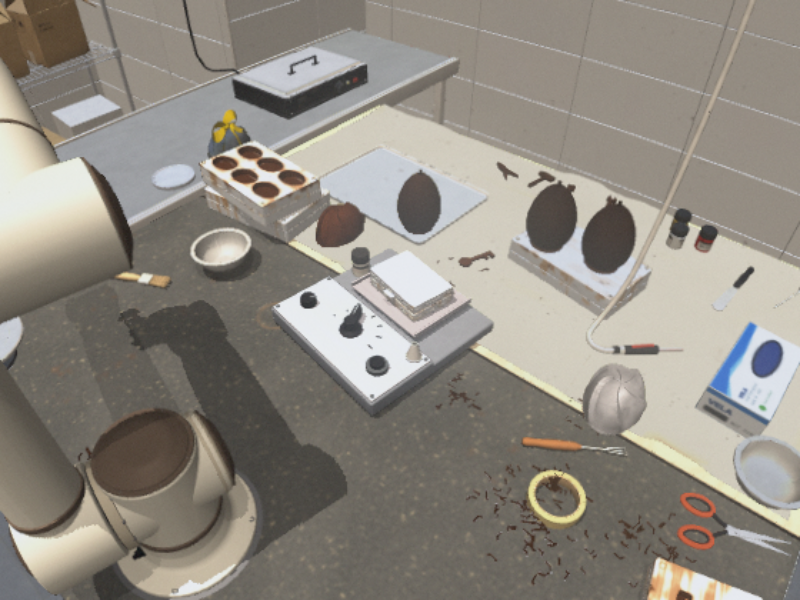

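The top view shows the unit with the selector near (367,340), timer (318,338), start (410,356) and nozzle (425,328), all in the enlarged pixels. The pointer leans up and to the left. I'll crop closer.

```bash
python3 - <<'E'
import cv2, numpy as np
a=cv2.imread("pics/top0.png")[155:275,200:320];b=cv2.imread("pics/scene0.png")[165:295,180:350]
A=cv2.resize(a,None,fx=5,fy=5,interpolation=cv2.INTER_CUBIC)
cv2.imwrite("pics/t2.png",A)
cv2.imwrite("pics/s2.png",cv2.resize(b,None,fx=4.5,fy=4.5,interpolation=cv2.INTER_CUBIC))
E
```

```text
(no output)
```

View pics/t2.png

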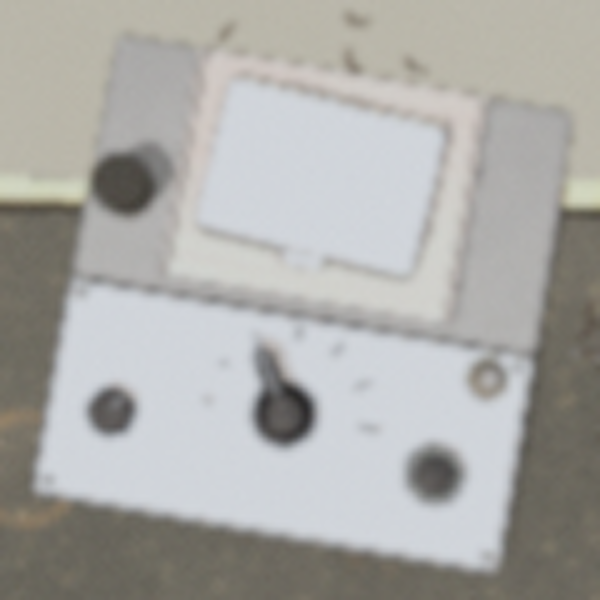

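View pics/s2.png

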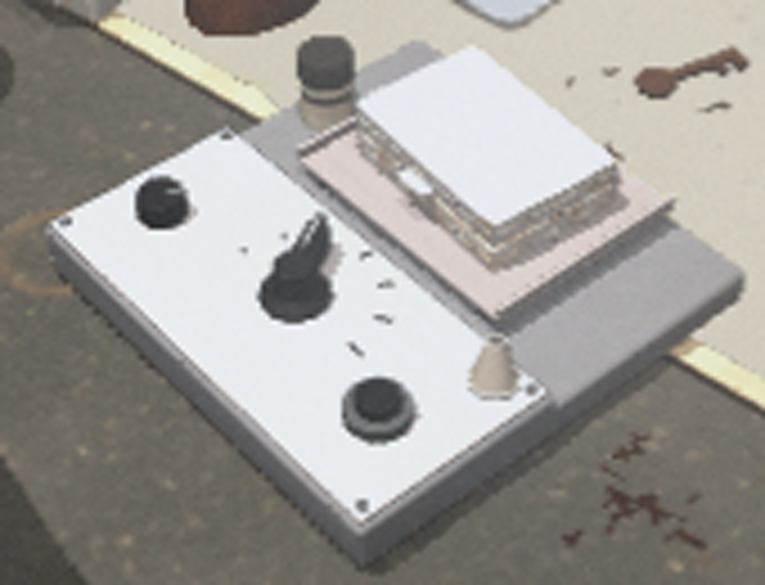

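The pointer is on stroke two: strokes 0, 1, 3, 4, 5 and 6 are visible, and 2 lies under the pointer. I'll fit the unit's pose to features in both pictures.

```bash
cat > h.py <<'E'
import numpy as np, cv2
from workcell import bot,camera,camera_model
from scipy.optimize import least_squares
def proj(n,P):
    m=camera_model(n); M=np.linalg.inv(np.array(m["pose"]))
    return cv2.projectPoints(np.float64(P).reshape(-1,1,3),cv2.Rodrigues(M[:3,:3])[0],M[:3,3],np.array(m["K"]),np.array(m["dist_coeffs"]))[0][:,0]
def unit(p,P):
    P=np.float64(P).reshape(-1,3); c,s=np.cos(p[2]),np.sin(p[2])
    return np.c_[c*P[:,0]-s*P[:,1]+p[0], s*P[:,0]+c*P[:,1]+p[1], P[:,2]]
E
cat > fit.py <<'E'
from h import *
def st(k,r=.062): a=np.pi/2-k*np.pi/6; return [r*np.cos(a),r*np.sin(a),.051]
top={(0,0,.057):(283,412),(-.025,-.115,.072):(435,473),(-.02,.125,.07):(111,410)}
for k,uv in {0:(207,400),1:(223,362),3:(299,332),4:(337,348),5:(362,384),6:(370,428)}.items(): top[tuple(st(k))]=uv
sc={(-.025,-.115,.072):(378,398),(-.02,.125,.07):(162,195)}
for k,uv in {0:(243,250),1:(284,236),3:(365,255),4:(387,284),5:(384,318),6:(356,349)}.items(): sc[tuple(st(k))]=uv
D=[("top",np.array(list(top)),(np.array(list(top.values()))+.5)/5-.5+[200,155]),("scene",np.array(list(sc)),(np.array(list(sc.values()))+.5)/4.5-.5+[180,165])]
def run(Ds):
    f=lambda p:np.concatenate([(proj(n,unit(p,P))-uv).ravel() for n,P,uv in Ds])
    return least_squares(f,[.5,.03,-.1],loss="soft_l1"),f
for Ds in (D,D[:1],D[1:]):
    r,f=run(Ds); print(r.x[:2],np.degrees(r.x[2])); print(np.round(f(r.x).reshape(-1,2),1).tolist())
p=run(D)[0].x; np.save("p.npy",p)
for n,P in(("tip2",[.052*np.sin(np.pi/3),.052*.5,.069]),("start",[-.025,-.115,.072])): print(n,unit(p,P))
E
python3 fit.py
```

```text
[0.48256058 0.05942429] -9.013137234859908
[[0.9, 0.1], [0.7, 0.1], [0.1, 0.1], [-0.6, -0.4], [-0.1, -0.8], [0.6, -0.7], [1.0, -0.2], [1.0, -0.2], [0.3, -0.3], [-0.2, -0.6], [-0.9, -0.2], [-1.1, -0.3], [-0.6, -0.4], [0.2, -0.1], [-0.2, 0.2], [-0.4, 0.5], [-0.4, 0.3]]
[0.48163068 0.06096364] -8.88950704330168
[[0.4, 0.3], [0.3, 0.3], [-0.4, 0.4], [-1.1, -0.1], [-0.6, -0.5], [0.1, -0.4], [0.5, 0.0], [0.6, -0.0], [-0.2, -0.1]]
[0.4832467 0.0583197] -9.228547574407084
[[0.1, -0.5], [-0.4, -0.2], [-0.6, -0.3], [-0.1, -0.4], [0.7, 0.0], [0.3, 0.3], [0.0, 0.6], [-0.0, 0.4]]
tip2 [[0.53111104 0.07804829 0.069     ]]
start [[ 0.43985326 -0.05023922  0.072     ]]
```

```bash
cat > plan.py <<'E'
from h import *
p=np.load("p.npy"); R,OFF=.040,.0175
def pose(k,extra=0,z=.066):
    ph=p[2]+np.pi/2-k*np.pi/6
    u=np.array([np.cos(ph),np.sin(ph)]);t=np.array([-u[1],u[0]])
    return [*(p[:2]+R*u+(OFF+extra)*t),z,np.degrees(ph)+90]   # x y z, tool x yaw
def rows(cur,targets,c=255):
    th=np.radians(cur[3]);X=np.array([np.cos(th),np.sin(th)]);Y=np.array([X[1],-X[0]])
    out=[]
    for t in targets:
        d=np.array(t[:2])-cur[:2]
        out.append("%.1f %.1f %.1f %.1f %d"%(1e3*d@X,1e3*d@Y,-1e3*(t[2]-cur[2]),cur[3]-t[3],c))
    return "; ".join(out)
E
python3 -c "
from plan import *
s=[.13,.535,.231,166.375]; h=pose(2,.014,.20)
print(h); print(rows(s,[h])); print(rows(h,[pose(2,.014)]))
a=pose(2,.014); print(rows(a,[pose(k) for k in np.linspace(2,3.75,15)]))"
```

```text
[np.float64(0.5086252371355505), np.float64(0.10316081402335914), 0.2, np.float64(110.9868627651401)]
-469.7 -330.5 31.0 55.4 255
0.0 0.0 134.0 0.0 255
-14.0 0.0 -0.0 0.0 255; -16.7 1.1 -0.0 3.8 255; -19.4 1.9 -0.0 7.5 255; -22.1 2.6 -0.0 11.2 255; -24.9 3.2 -0.0 15.0 255; -27.8 3.5 -0.0 18.8 255; -30.6 3.7 -0.0 22.5 255; -33.5 3.6 -0.0 26.2 255; -36.3 3.4 -0.0 30.0 255; -39.2 3.0 -0.0 33.8 255; -42.0 2.4 -0.0 37.5 255; -44.7 1.6 -0.0 41.2 255; -47.4 0.7 -0.0 45.0 255; -50.0 -0.5 -0.0 48.8 255; -52.6 -1.8 -0.0 52.5 255
```

Emit:
{"name": "send_rows", "arguments": {"targets": "-470 -330 31 55 255; -470 -330 31 55 255; -470 -330 31 55 255; -470 -330 31 55 255; -470 -330 31 55 255; -470 -330 31 55 255; -470 -330 31 55 255; -470 -330 31 55 255; -470 -330 31 55 255; -470 -330 31 55 255; -470 -330 31 55 255; -470 -330 31 55 255; -470 -330 31 55 255; -470 -330 31 55 255; -470 -330 31 55 255; -470 -330 31 55 255; -470 -330 31 55 255; -470 -330 31 55 255"}}

```text
time: 2.35
ee_pos: [0.5086, 0.103, 0.2003]
tcp_rot: [-180.0, 0.0, 111.4]
wrist_force: [-0.4, 0.5, -0.5]
opening: -0.0001
grasp_force: 0.0
```

Emit:
{"name": "send_rows", "arguments": {"targets": "0 0 40 0 255; 0 0 80 0 255; 0 0 105 0 255; 0 0 105 0 255; 0 0 105 0 255"}}

```text
time: 2.98
ee_pos: [0.5091, 0.1032, 0.0966]
tcp_rot: [179.9, 0.0, 111.4]
wrist_force: [0.8, 0.2, -0.1]
opening: 0.0004
grasp_force: 0.0
```

```bash
cat > look.py <<'E'
from h import *; import sys
b=camera("scene")[150:300,180:350]; b=cv2.resize(b,None,fx=3.5,fy=3.5,interpolation=cv2.INTER_CUBIC)
cv2.imwrite(sys.argv[1],b)
o=bot.get_obs(); print(o["ee_pos"],o["tcp_rot"],o["wrist_force"],o["time"])
E
python3 look.py pics/a.png
```

```text
[0.50933231 0.10321821 0.09684037] [1.79885947e+02 2.03901156e-02 1.11372264e+02] [ 0.44986081 -0.98587221  0.32859048] 3.025
```

View pics/a.png

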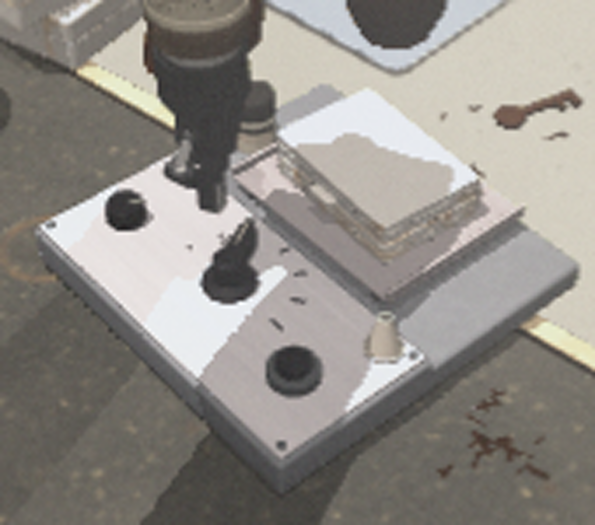

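The shut fingers, tip near (213,200), are on the anticlockwise side of the pointer, tip near (245,225), with a clear gap. I'll go down beside it.

Emit:
{"name": "send_rows", "arguments": {"targets": "0 0 15 0 255; 0 0 29 0 255; 0 0 29 0 255"}}

```text
time: 3.4
ee_pos: [0.5076, 0.1029, 0.0646]
tcp_rot: [-179.9, -0.0, 111.4]
wrist_force: [-0.6, 0.3, -0.4]
opening: 0.0003
grasp_force: 0.0
```

Emit:
{"name": "send_rows", "arguments": {"targets": "-7 0 0 0 255; -14 0 0 0 255; -17 1 0 4 255; -19.5 2 0 7.5 255; -22 2.6 0 11 255; -25 3.2 0 15 255; -28 3.5 0 19 255; -30.6 3.7 0 22.5 255; -33.5 3.6 0 26 255; -36.3 3.4 0 30 255; -36.3 3.4 0 30 255"}}

```text
time: 4.78
ee_pos: [0.5253, 0.0701, 0.0666]
tcp_rot: [180.0, -0.0, 81.4]
wrist_force: [0.1, 0.9, 0.4]
opening: 0.0001
grasp_force: 0.4
```

```bash
python3 look.py pics/b.png
```

```text
[0.52529757 0.07021893 0.0666405 ] [ 1.79967543e+02 -8.70860993e-03  8.14334603e+01] [ 0.62295107  0.23721138 -0.52431718] 4.825
```

View pics/b.png

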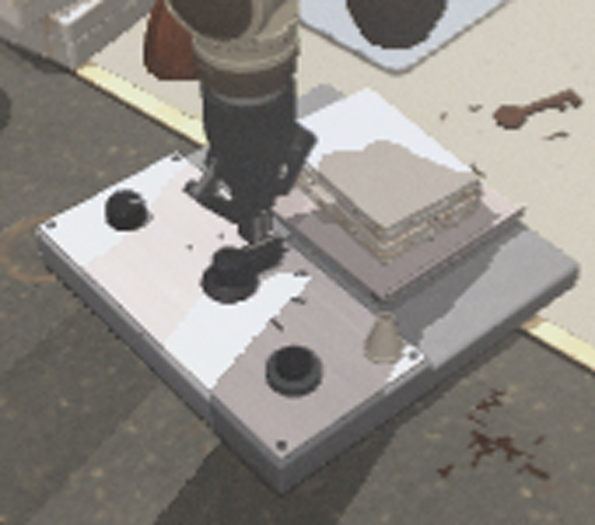

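The pointer has clicked to three: its tip is at (280,250) over stroke 3, with strokes 4 to 6 free at (300,272), (297,300) and (278,324). Next I'll carry on past four to just over half-way to five.

```bash
python3 -c "
from plan import *
a=pose(3); print(a);print(rows(a,[pose(k) for k in np.arange(3.125,4.8,.125)]))"
```

```text
[np.float64(0.5248082455892121), np.float64(0.070441768535965), 0.066, np.float64(80.9868627651401)]
-2.7 1.1 -0.0 3.8 255; -5.4 1.9 -0.0 7.5 255; -8.1 2.6 -0.0 11.2 255; -10.9 3.2 -0.0 15.0 255; -13.8 3.5 -0.0 18.8 255; -16.6 3.7 -0.0 22.5 255; -19.5 3.6 -0.0 26.2 255; -22.3 3.4 -0.0 30.0 255; -25.2 3.0 -0.0 33.8 255; -28.0 2.4 -0.0 37.5 255; -30.7 1.6 -0.0 41.3 255; -33.4 0.7 -0.0 45.0 255; -36.0 -0.5 -0.0 48.8 255; -38.6 -1.8 -0.0 52.5 255
```

Emit:
{"name": "send_rows", "arguments": {"targets": "-2.7 1 0 4 255; -5.4 2 0 7.5 255; -8 2.6 0 11 255; -11 3.2 0 15 255; -14 3.5 0 19 255; -16.6 3.7 0 22.5 255; -19.5 3.6 0 26 255; -22.3 3.4 0 30 255; -25 3 0 34 255; -28 2.4 0 37.5 255; -30.7 1.6 0 41 255; -33.4 0.7 0 45 255; -33.4 0.7 0 45 255"}}

```text
time: 6.45
ee_pos: [0.5208, 0.0371, 0.0665]
tcp_rot: [180.0, -0.0, 36.5]
wrist_force: [0.0, 0.2, 0.6]
opening: -0.0001
grasp_force: 0.0
```

```bash
python3 look.py pics/c.png
```

```text
[0.52078584 0.03723063 0.06642597] [ 1.79982719e+02 -6.34780566e-03  3.65003039e+01] [-1.79627978 -0.00485645 -0.03634617] 6.5
```

View pics/c.png

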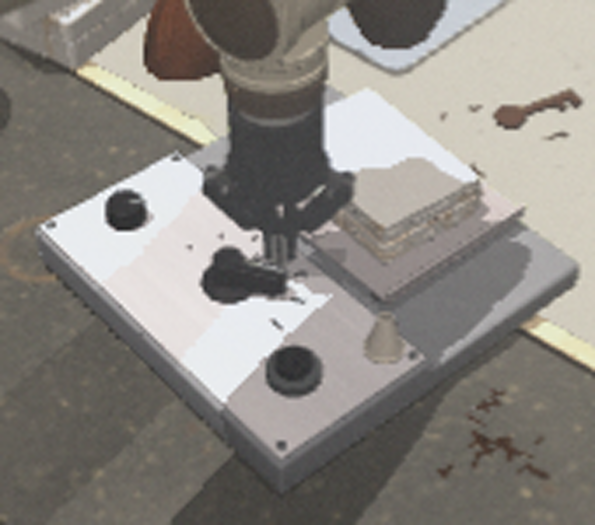

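```bash
python3 -c "
from plan import *
for k in (4,4.25,4.5,4.75,5):
    a=np.pi/2-k*np.pi/6
    for z in(.069,.082): print(k,z,(proj('scene',unit(p,[.052*np.cos(a),.052*np.sin(a),z]))-[180,150])*3.5)
a=pose(4.5)
print(rows(a,[pose(k) for k in (4.6,4.7,4.8,4.9)]))"
```

```text
4 0.069 [[287.16622661 259.76143719]]
4 0.082 [[286.88399218 248.95525802]]
4.25 0.069 [[288.05988455 265.42660988]]
4.25 0.082 [[287.78305696 254.61980013]]
4.5 0.069 [[287.90825592 271.18685361]]
4.5 0.082 [[287.62884937 260.37985766]]
4.75 0.069 [[286.7011269  276.94411475]]
4.75 0.082 [[286.4109837  266.13739132]]
5 0.069 [[284.44666855 282.59797146]]
5 0.082 [[284.13760309 271.79196499]]
-2.1 0.9 -0.0 3.0 255; -4.3 1.6 -0.0 6.0 255; -6.5 2.2 -0.0 9.0 255; -8.7 2.8 -0.0 12.0 255
```

The tip is at about (285,282), where position five projects (284,283), so it has clicked into five. I'll back off, rise and move over the start button.

```bash
python3 -c "
from plan import *
c=[.5208,.0372,.0665,36.4]; s=unit(p,[-.025,-.115,.13])[0]; print(rows(c,[[*s,36.4]]))"
```

```text
-117.0 22.3 -63.5 0.0 255
```

Emit:
{"name": "send_rows", "arguments": {"targets": "5 0 0 0 255; 10 0 0 0 255; 10 0 -35 0 255; 10 0 -70 0 255; 10 0 -70 0 255"}}

```text
time: 7.12
ee_pos: [0.5304, 0.0437, 0.1392]
tcp_rot: [179.9, -0.2, 36.4]
wrist_force: [0.1, -0.6, -0.9]
opening: 0.0002
grasp_force: 0.0
```

Emit:
{"name": "send_rows", "arguments": {"targets": "-50 9 0 0 255; -100 17 0 0 255; -127 22 0 0 255; -127 22 20 0 255; -127 22 40 0 255; -127 22 45 0 255; -127 22 45 0 255"}}

```text
time: 8.0
ee_pos: [0.4394, -0.0496, 0.091]
tcp_rot: [-180.0, 0.0, 36.4]
wrist_force: [-0.2, -0.1, 0.4]
opening: -0.0001
grasp_force: 0.0
```

```bash
python3 look.py pics/d.png; python3 -c "
from plan import *
print(unit(p,[-.025,-.115,.072]),(proj('scene',unit(p,[-.025,-.115,.072]))-[180,150])*3.5)"
```

```text
[ 0.43971893 -0.04959663  0.09155883] [ 1.79996356e+02 -1.82951239e-03  3.63960726e+01] [-0.75140597  0.57566745  0.80545938] 8.05
[[ 0.43985326 -0.05023922  0.072     ]] [[291.96920136 358.71226446]]
```

View pics/d.png

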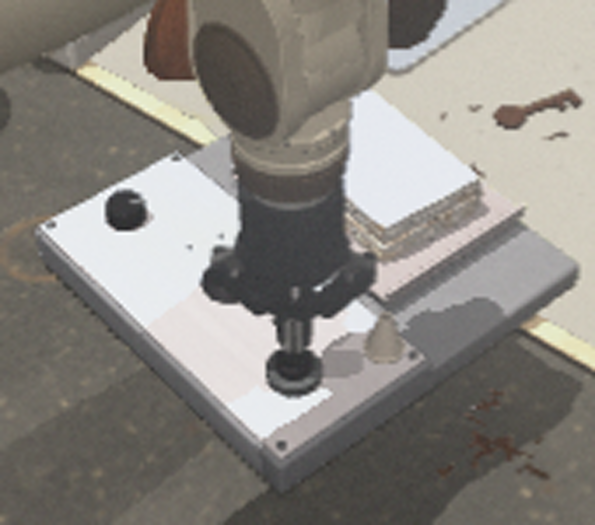

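The fingers are centred over the button (291,359), but the gripper hides the selector here. I'll check the selector from the top camera before pressing.

```bash
python3 - <<'E'
from plan import *
a=camera("top")[155:275,200:320]
A=cv2.resize(a,None,fx=5,fy=5,interpolation=cv2.INTER_CUBIC); cv2.imwrite("pics/e.png",A)
for k in (4,5,6):
    t=np.pi/2-k*np.pi/6; print(k,(proj('top',unit(p,[.052*np.cos(t),.052*np.sin(t),.075]))-[200,155]+.5)*5)
E
```

```text
4 [[333.25512919 356.98164024]]
5 [[354.90611456 387.51979033]]
6 [[358.39722713 424.84515481]]
```

View pics/e.png

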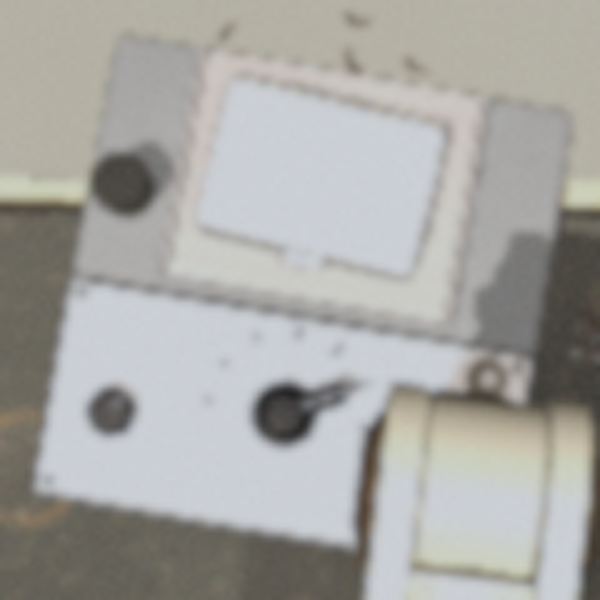

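The pointer is in five: its tip at (352,381) matches the predicted (355,388), and strokes 0 to 4 are all uncovered. Next I'll press start.

Emit:
{"name": "send_rows", "arguments": {"targets": "0 0 10 0 255; 0 0 17 0 255; 0 0 20 0 255; 0 0 22 0 255; 0 0 24 0 255; 0 0 24 0 255"}}

```text
time: 8.85
ee_pos: [0.4394, -0.0497, 0.0674]
tcp_rot: [-180.0, 0.0, 36.4]
wrist_force: [-3.2, 0.5, 3.9]
opening: -0.0001
grasp_force: 2.0
```

Emit:
{"name": "send_rows", "arguments": {"targets": "0 0 1 0 255; 0 0 2 0 255; 0 0 2.5 0 255; 0 0 2.5 0 255"}}

```text
time: 9.35
ee_pos: [0.4396, -0.0497, 0.0659]
tcp_rot: [180.0, -0.0, 36.4]
wrist_force: [-7.3, 1.3, 13.6]
opening: 0.0003
grasp_force: 6.9
```

Emit:
{"name": "send_rows", "arguments": {"targets": "0 0 0.5 0 255; 0 0 1 0 255; 0 0 1 0 255; 0 0 1 0 255"}}

```text
time: 9.85
ee_pos: [0.4397, -0.0497, 0.0657]
tcp_rot: [179.9, -0.1, 36.4]
wrist_force: [-10.0, 1.8, 21.2]
opening: 0.0002
grasp_force: 10.8
```

It stopped hard at z = 65.7 mm with 21 N, so the button is at full travel. I'll release and clear away.

Emit:
{"name": "send_rows", "arguments": {"targets": "0 0 -5 0 255; 0 0 -12 0 255; 0 0 -50 0 255; 0 0 -110 0 255; -50 0 -140 0 255; -100 0 -150 0 255; -130 30 -150 0 255; -130 30 -150 0 255; -130 30 -150 0 255; -130 30 -150 0 255"}}

```text
time: 11.1
ee_pos: [0.3529, -0.1503, 0.2136]
tcp_rot: [-180.0, 0.0, 36.4]
wrist_force: [-0.8, 0.3, 0.5]
opening: -0.0
grasp_force: 0.0
```

```bash
python3 - <<'E'
from h import *
b=cv2.resize(camera("scene")[150:300,180:350],None,fx=2.35,fy=2.35,interpolation=cv2.INTER_CUBIC)
a=cv2.resize(camera("top")[155:275,200:320],(400,400),interpolation=cv2.INTER_CUBIC)
b=cv2.copyMakeBorder(b,0,400-b.shape[0],0,0,cv2.BORDER_CONSTANT)
cv2.imwrite("pics/f.png",np.hstack([a,b])); o=bot.get_obs(); print(o["ee_pos"],o["wrist_force"],o["time"])
E
```

```text
[ 0.35292365 -0.15030873  0.21366245] [0.38667515 0.02049091 0.34196461] 11.2
```

View pics/f.png

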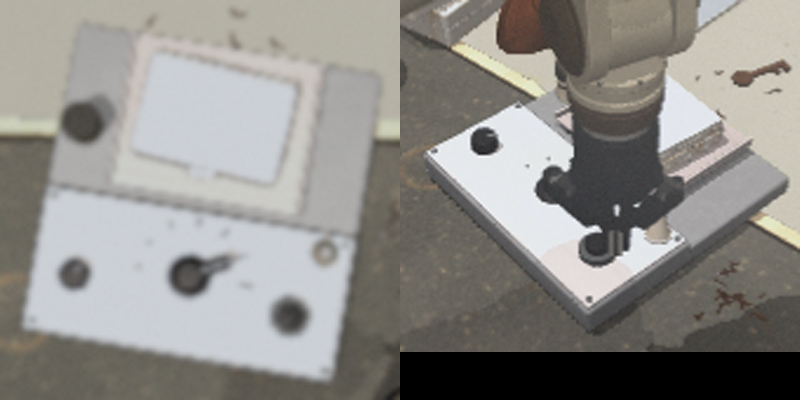

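The top view shows the pointer still in five, with only stroke 6 beyond it at (246,285). The start button is clear, and the nozzle, book, pot and timer are where they were.

```bash
python3 -c "
from workcell import ticket; print(ticket.job_done())"
```

```text
the job is handed in; nothing more can be done
None
```

I pushed the selector from two to position five without passing it, then pressed start fully down and released it; the job is handed in at about 11 s, and the last picture showed nothing else on the unit moved.

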